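# Lock the cake turntable with its index pin

### The job

The cake turntable is to be locked at one of its dividing stops so that it cannot turn while a cake is marked into slices. Take the index pin out of the parking hole in the middle of the plate, put it through the bushed hole near the plate's edge and, with its tip resting on the index ring hidden underneath, gently draw it round with the plate until you feel it drop into an index hole; then seat it fully home and let go. Don't force the pin or lean on the turntable, and leave the things around it alone.

Things in the scene. Friction and masses are not known exactly. Their poses are not given: they have to be found in the camera images.
- index_pin: Upright index pin, about 90 g: ribbed black knob (24 mm across, 4 to 34 mm above the origin), steel collar (18 mm across, 4 mm thick), steel shank (9 mm across, 24 mm long, last 3 mm tapered to 5 mm). Origin: centre of the collar's underside; z up along the pin. It starts in the plain parking hole in the middle of the plate, its collar resting on the plate.
- pin_tip (a point): Centre of the flat end of the pin's shank, 24 mm below the pin's origin.
- turntable: Round aluminium cake plate, 260 mm across, 8 mm thick, rim turned down, its top 85 mm above the worktop; turns freely either way about its vertical axis (about 1 N at the bush turns it), more than an eighth of a turn either way. Origin: centre of its flat upper face, z up; x points to the bushed hole.
- index_bush (a point): Mouth of the bushed through hole in the plate (brass ring round it), 11 mm across, 100 mm from the axis, level with the plate's upper face; turns with the plate. A pin put through it stands on the hidden ring with its collar 14 mm above the plate; over an index hole it drops until the collar sits on the plate.
- stand: Fixed grey cast foot, 176 mm across; origin at its underside. It carries the plate and, hidden 10 mm below the plate's top, a fixed flat steel ring with eight blind index holes, 11 mm across, 45 degrees apart, on the bush's 100 mm circle. Where they lie cannot be seen, nor told from this pose; at the start none is under the bush. Over 40 N on pin, plate or ring is too much.
- mug: Bystander: striped mug, 80 x 114 x 89 mm; origin at its underside.
- canister: Bystander: oval cream enamel canister with black lid, 100 x 115 x 151 mm; origin at its underside.
- spoon: Bystander: steel dessert spoon, 188 x 39 x 16 mm, lying flat; origin at its underside.
There are look-alikes about, which are no part of the job. Of the things shaped like the index_pin, the black one is meant.

How it is judged (in metres and radians):
On the way, in this order (a step that is already met when the one before it is completed fails the run):
1. the pin stands through the bushed hole with its tip on the hidden ring (horizontal distance between index_pin and index_bush below 0.005 m and z of pin_tip in the frame of turntable below -0.007 m and z of index_pin in the frame of turntable above 0.009 m), for 0.1 s.
2. the pin has dropped into an index hole and is home (horizontal distance between index_pin and index_bush below 0.003 m and z of index_pin in the frame of turntable between -0.003 and 0.003 m and angle between index_pin's own z axis and vertical below 0.08 rad), for 0.2 s.
At the end, for the whole second after the job is handed in: The pin stands released and at rest in the bushed hole, in an index hole of the ring: its axis within 3 mm of the bush, collar within 3 mm of sitting on the plate, upright within 0.08 rad, and the turntable still (all of step 2 and linear speed of index_pin below 0.02 m/s and angular speed of turntable below 0.05 rad/s); the robot touches nothing.
It fails at once if the pin is forced: more than 40 N between the pin and the turntable with its stand and ring (contact force between index_pin and stand above 40 N).
It fails at once if the gripper or arm leans on the turntable or stand with more than 40 N (contact force between any of the arm, the fingers and stand above 40 N).
It fails at once if the mug, canister or spoon is disturbed (moved more than 30 mm) (distance of any of mug, canister, spoon from where it was at the start of the episode above 0.03 m).
It also fails if it takes over 61 s, if anything falls off the work surface, if the arm or the gripper's body presses on something with over 40 N, if the wrist force passes 120 N, or if a joint passes its speed limit or range.

### The arm

A 7-joint arm with a two-finger parallel gripper is mounted at the origin on a cart in front of the work surface, level with it; the furniture and walls round the work are solid. World frame = base frame: x ahead of the robot, y to its left, z up, the work surface at z = 0. Lengths are in mm, angles in rad, forces in N, time in s.
With the tool pointing down it reaches from about 400 to 925 mm from the base axis. Payload 5.6 kg.
Tool frame: the origin (TCP) lies on the centre line of the jaws, within the pads' length; the fingertips stand 8 mm ahead of it and the grasp point (between the pads) lies 11 mm behind it; z points along the fingers, y is the line along which they close (so a half turn about z gives the same grasp; the last joint's range is limited). The gripper opens to 85 mm and grips with 20 to 120 N. Pads are 22 mm wide; open, the fingers measure 114 mm over their backs; the gripper's body (76 mm by 85 mm) begins 54 mm behind the grasp point. The pads swing forward as they close: fully open they stand 13 mm farther back than shut.
Start: joints at [-1.365, 0.468, -0.012, 1.603, 0.006, 1.071, -0.056], TCP at [160.097, 629.982, 239.29] pointing down, gripper open.
Joint ranges: [-2.53, 2.53], [-0.31, 2.02], [-1.57, 1.55], [0.28, 2.44], [-1.29, 4.43], [0.15, 1.84], [-2.92, 2.92]. Speed limits (rad/s): [2.57, 2.57, 3.14, 3.14, 3.14, 3.14, 3.14].

### API

Orientations are given as a rotation vector (axis times angle).
In Python, from cell import readout, vision, order gives the robot as it stands.
- The arm moves only by the tool drive_tool, never from a script. Its argument "steps" is a list of rows, each a list of 5 numbers: the shift along the tool's x, y, z in parts of the range, where 1.0 means 75 cm, then the turn about the tool's z in a scale on which 1.0 is 45 degrees, then the opening, from -1 (shut) to 1 (fully open). In form: [[x, y, z, turn, fingers], ...]. A call has exactly 10 rows; each row is the pose to reach, as a shift and turn from the pose commanded when the call began, along the tool's axes at that moment; what a row does not reach only later rows make up. A row lasts 1/12 s, in which the tool goes at most 41.7 mm and 7.16 degrees, less where a joint would pass 70% of its speed; a pose out of reach is approached as far as the arm can. A shift or turn number past 1, either way, is cut back to 1. A call with a gripper value outside its range is refused whole. The fingers move at their own pace and stop on an object; "newtons" is the grip in N (left out, the last holds). Time passes only in rows, so rows that repeat a pose let the fingers close, or fill a call up. It gives the time, the measured TCP pose, the force, the opening and the grip force at its end, in the units of the state.
- readout.get_obs(): the state, without advancing time (a new reading comes with each control period).
- vision.camera(name): name is "scene" or "top" or "wrist"; returns (picture, depth): 420x560x3 uint8, red, green, blue; 420x560 float32, mm along the optical axis (not along the pixel's ray), 0 where there is no reading.
- vision.camera_model(name): a dict with "camera_matrix" (3x3 intrinsics, pixels), "rvec" (rotation vector, rad) and "tvec" (3), from world to camera coordinates, as OpenCV has them. Camera axes: x right, y down, z forward; pixel columns grow to the right and rows downward; lengths in mm; the calibration is good to about 2 mm. A picture is of the moment at which its call begins: read the wrist's pose just before it. camera_model takes no time and is no camera call; for the wrist camera it gives the pose at the moment of the call.
- order.job_done(): hands the job in; it is judged then, once.
The state is a dict: "clock": time; "q": joint angles; "qvel": joint speeds; "effort": joint torques, N m; "eef_pos": TCP position; "eef_rot": TCP orientation; "force": force on the tool from outside, world axes, zero at the start; "ft_torque": the same for the moment, N m; "grip_width": finger opening in mm; "gripper_force": force on a finger pad.
Only numpy, scipy, OpenCV 4.12 (cv2) and the standard library are available. Lean on these libraries where they do the work, as an engineer would, in place of code of your own. Each camera call takes 0.05 s, during which the arm holds its last target. There are 200 camera calls.

## Working session

There is one attempt and no reset: what is moved stays moved. The work goes in short steps, Python scripts to look and compute and a tool call to move; the robot and the scene stay as the last step left them, time stands still between calls to the robot, and variables do not carry over. Pictures are saved under pics/ and viewed, at most 10 in all, crops included, and the job is handed in when it is done.

Besides the shell and the picture viewer there is one more tool, called after "Emit:" by a JSON object that holds its "api" and its "payload", one argument or row to a line. drive_tool: Moves the arm, as the interface text tells. Its arguments: {"type":"object","properties":{"steps":{"type":"array"},"newtons":{"type":"number"}},"required":["steps"]}

```bash
mkdir -p pics
cat > h.py <<'E'
import numpy as np, cv2
from cell import readout, vision, order
def cam(n):
    m=vision.camera_model(n); K=np.array(m["camera_matrix"],float); R=cv2.Rodrigues(np.array(m["rvec"],float))[0]; t=np.array(m["tvec"],float).ravel()
    return K,R,t
def snap(n):
    c=cam(n); p,d=vision.camera(n); np.savez(f"{n}.npz",p=p,d=d,K=c[0],R=c[1],t=c[2]); return p,d,c
def load(n):
    z=np.load(f"{n}.npz"); return z["p"],z["d"],(z["K"],z["R"],z["t"])
def pt(c,u,v,d):
    K,R,t=c; return R.T@(np.linalg.inv(K)@[u,v,1]*d-t)
def onz(c,u,v,z):
    K,R,t=c; o=-R.T@t; r=R.T@np.linalg.inv(K)@[u,v,1]; return o+r*(z-o[2])/r[2]
def proj(c,X):
    K,R,t=c; x=K@(R@np.array(X,float)+t); return x[:2]/x[2]
E
python3 - <<'E'
from h import *
o=readout.get_obs();print({k:np.round(v,3) for k,v in o.items()})
for n in("scene","top","wrist"):
    p,d,c=snap(n); cv2.imwrite(f"pics/{n}0.png",p[:,:,::-1]); print(n,np.round(-c[1].T@c[2]))
a=[cv2.imread(f"pics/{n}0.png") for n in("scene","top","wrist")]
E
```

```text
{'clock': np.float64(0.0), 'q': array([-1.365,  0.468, -0.012,  1.604,  0.006,  1.071, -0.056]), 'qvel': array([-0.001, -0.001, -0.   ,  0.   ,  0.   , -0.001, -0.001]), 'effort': array([-0.0000e+00, -5.3240e+01,  2.1000e-02, -2.5131e+01,  1.1000e-02,
        8.0000e-03,  0.0000e+00]), 'eef_pos': array([159.99 , 629.434, 238.305]), 'eef_rot': array([-3.900e-01, -3.117e+00,  3.000e-03]), 'force': array([-0.058,  0.437, -0.409]), 'ft_torque': array([0.026, 0.032, 0.002]), 'gripper_force': np.float64(0.0), 'grip_width': np.float64(85.136)}
scene [ -67. -455. 1036.]
top [ -82.   54. 1493.]
wrist [ 97. 647. 372.]
```

View pics/scene0.png

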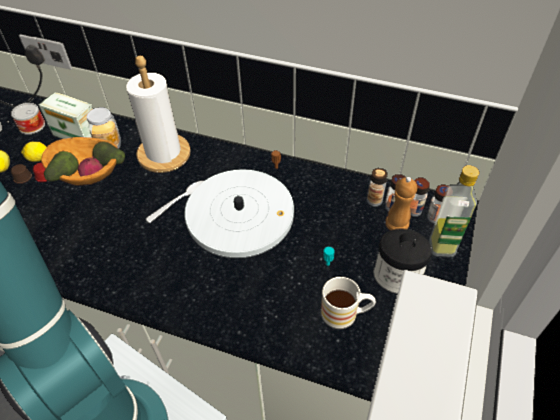

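View pics/top0.png

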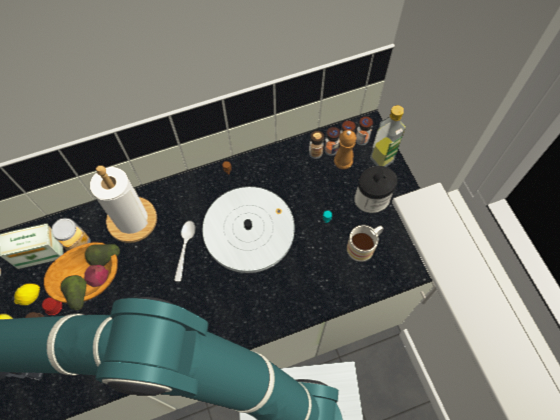

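The black pin is on the plate at scene (239,203), top (248,225). The look-alikes are a brown one at scene (276,157), top (227,167), and a cyan one at scene (329,255), top (327,215). The bush is the brass spot at scene (280,213), top (278,211). I choose the black pin standing in the plate's middle and will check it in a crop.

Run:
```python
from h import *
out=[];C={}
for n,(u0,v0,u1,v1) in {"scene":(180,160,300,260),"top":(195,180,305,275)}.items():
    p,d,c=load(n); C[n]=c
    out.append(cv2.resize(p[v0:v1,u0:u1,::-1],(400,330),interpolation=cv2.INTER_CUBIC))
    q=p.astype(int); m=np.zeros(q.shape[:2],bool); m[v0:v1,u0:u1]=1
    blk=m&(q.max(2)<60)&(d>0)
    X=np.array([pt(c,u,v,d[v,u]) for v,u in zip(*np.nonzero(m))]); 
    brass=m&(q[:,:,0]-q[:,:,2]>40)
    n_,lab,st,cen=cv2.connectedComponentsWithStats(blk.astype(np.uint8))
    for i in range(1,n_):
        if 20<st[i,4]<400 and m[int(cen[i][1]),int(cen[i][0])]:
            vs,us=np.nonzero(lab==i);P=np.array([pt(c,u,v,d[v,u]) for v,u in zip(vs,us)])
            print(n,"black",cen[i].round(1),st[i],P.mean(0).round(1),"top z",np.percentile(P[:,2],[5,50,95]).round(1), "toppts",P[P[:,2]>P[:,2].max()-4].mean(0).round(1))
    vs,us=np.nonzero(brass)
    cb=(us.mean(),vs.mean());print(n,"brass",len(us),np.round(cb,1),np.mean([pt(c,u,v,d[v,u]) for v,u in zip(vs,us)],0).round(1))
    C[n+"b"]=cb
    pl=X[(abs(X[:,2]-85)<6)]; print("plate z",np.median(pl[:,2]),"circle",[np.round(x,1) for x in cv2.minEnclosingCircle(pl[:,:2].astype(np.float32))])
Ps=[c[0]@np.c_[c[1],c[2]] for c in (C["scene"],C["top"])]
h=cv2.triangulatePoints(Ps[0],Ps[1],np.array(C["sceneb"]),np.array(C["topb"])).ravel();print("bush tri",h[:3]/h[3])
cv2.imwrite("pics/crop0.png",np.hstack(out))
```

```text
scene black [238.3 202.9] [234 197   9  13  96] [527.5  91.7 110.8] top z [ 95.7 113.5 120.1] toppts [528.5  93.9 119.5]
scene brass 103 [251.9 180. ] [643.4 145.7  60.4]
plate z 84.48414326902224 circle [array([533.8,  95.6]), np.float64(132.8)]
top black [247.4 224.1] [245 220   6   9  49] [530.1  97.3 116.5] top z [102.1 118.1 123.8] toppts [533.5  97.5 124.3]
top brass 30 [278.1 210.7] [577.6   7.   85.1]
plate z 85.39870117322909 circle [array([534.7,  99.2]), np.float64(131.3)]
bush tri [491.25729286  13.25261157 268.18685075]
```

View pics/crop0.png

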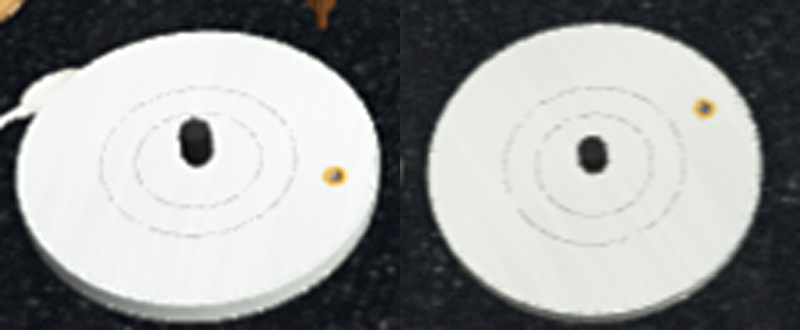

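The crop shows the black pin in the plate's middle and the brass-ringed bush at scene about (281,213). Next I move above the plate for close wrist views.

```bash
cat >> h.py <<'E'
def shift(target):
    o=readout.get_obs(); R=cv2.Rodrigues(np.array(o["eef_rot"]))[0]
    return (R.T@(np.array(target,float)-o["eef_pos"])/10).round(2), R, o
E
python3 - <<'E'
from h import *
s,R,o=shift((534,90,255));print(s);print(R.round(3))
c=cam("wrist");print("cam in tool",(R.T@(-c[1].T@c[2]-o["eef_pos"])).round(1),"axis",(R.T@c[1].T@[0,0,1]).round(3))
E
```

```text
[-49.54 -43.09  -1.58]
[[-0.969  0.246 -0.   ]
 [ 0.246  0.969 -0.001]
 [-0.    -0.001 -1.   ]]
cam in tool [  65.4    0.8 -134. ] axis [-0.258 -0.     0.966]
```

Units first: shifts go in shares of 75 cm and turns go in shares of 45 degrees. So -49.5 cm is -0.66, -43 cm is -0.5733.

Emit:
{"api": "drive_tool", "payload": {
  "steps": [
    [-0.66, -0.5733, -0.0213, 0, 1],
    [-0.66, -0.5733, -0.0213, 0, 1],
    [-0.66, -0.5733, -0.0213, 0, 1],
    [-0.66, -0.5733, -0.0213, 0, 1],
    [-0.66, -0.5733, -0.0213, 0, 1],
    [-0.66, -0.5733, -0.0213, 0, 1],
    [-0.66, -0.5733, -0.0213, 0, 1],
    [-0.66, -0.5733, -0.0213, 0, 1],
    [-0.66, -0.5733, -0.0213, 0, 1],
    [-0.66, -0.5733, -0.0213, 0, 1]
  ],
  "newtons": 30
}}

```text
clock: 0.98
eef_pos: [398.2, 285.8, 249.6]
eef_rot: [0.39, 3.117, 0.0]
force: [0.9, 0.5, -0.2]
grip_width: 85.4
gripper_force: 0.0
```

Run:
```python
from h import *
s,R,o=shift((534,90,255));print(s,o["eef_pos"],o["q"].round(2),o["clock"]);print(R.round(3))
```

```text
[-17.98 -15.64  -0.55] [398.23517069 285.83199433 249.58751848] [-0.84  0.18  0.16  1.98 -0.04  0.98  0.67] 0.9833
[[-0.969  0.246  0.   ]
 [ 0.246  0.969  0.   ]
 [ 0.     0.    -1.   ]]
```

Converted, -18 cm is -0.24, -15.6 cm is -0.208.

Emit:
{"api": "drive_tool", "payload": {
  "steps": [
    [-0.24, -0.208, -0.0067, 0, 1],
    [-0.24, -0.208, -0.0067, 0, 1],
    [-0.24, -0.208, -0.0067, 0, 1],
    [-0.24, -0.208, -0.0067, 0, 1],
    [-0.24, -0.208, -0.0067, 0, 1],
    [-0.24, -0.208, -0.0067, 0, 1],
    [-0.24, -0.208, -0.0067, 0, 1],
    [-0.24, -0.208, -0.0067, 0, 1],
    [-0.24, -0.208, -0.0067, 0, 1],
    [-0.24, -0.208, -0.0067, 0, 1]
  ]
}}

```text
clock: 1.82
eef_pos: [532.7, 93.9, 254.2]
eef_rot: [-0.386, -3.117, -0.001]
force: [-0.0, -0.3, -0.9]
grip_width: 85.5
gripper_force: 0.0
```

Run:
```python
from h import *
s,R,o=shift((534,97,200));print(s,o["eef_pos"],o["q"].round(2),o["force"]);print(R.round(3))
p,d,c=snap("wrist");cv2.imwrite("pics/w1.png",p[:,:,::-1])
print(proj(c,(534,97,119)),proj(c,(577,7,85)))
```

```text
[-0.05  0.33  5.42] [532.73879616  93.89223999 254.16740279] [-0.5   0.27  0.32  1.87 -0.1   1.02  1.18] [-0.03913583 -0.26800653 -0.91546183]
[[-0.97   0.244 -0.001]
 [ 0.244  0.97   0.001]
 [ 0.001  0.    -1.   ]]
[284.33053509 202.71027869] [198.40641908 262.46817217]
```

View pics/w1.png

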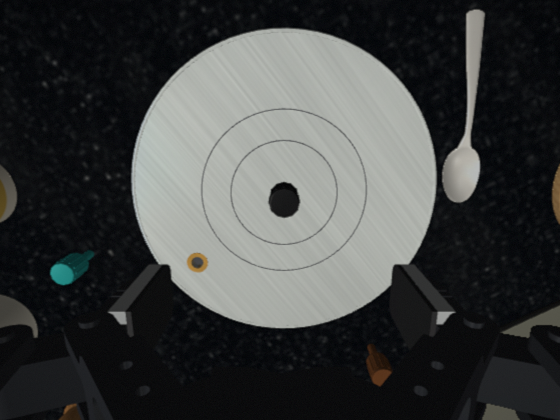

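Wrist view: black knob at (284,200), bush at (197,262), cyan look-alike (68,270), brown one (378,365), spoon (465,170).

```bash
cat >> h.py <<'E'
def find(p,d,c):
    q=p.astype(int); u0,v0=proj(c,(534,97,119)); 
    r={}
    yy,xx=np.mgrid[:420,:560]
    w=(q.min(2)>70)&(q.max(2)-q.min(2)<40)
    return q,yy,xx
E
python3 - <<'E'
from h import *
p,d,c=load("wrist");q=p.astype(int);yy,xx=np.mgrid[:420,:560]
blk=(q.max(2)<70)&(np.hypot(xx-284,yy-200)<30)
(u,v),r=cv2.minEnclosingCircle(np.c_[xx[blk],yy[blk]].astype(np.float32));print("knob",u,v,r,np.median(d[blk]))
print("knob top pt",pt(c,u,v,np.percentile(d[blk],10)).round(1), "onz119",onz(c,u,v,119).round(1))
br=(q[:,:,0]-q[:,:,2]>40)&(np.hypot(xx-197,yy-262)<20)
pts=np.c_[xx[br],yy[br]].astype(np.float32);(bu,bv),r=cv2.minEnclosingCircle(pts);print("bush",bu,bv,r,pts.mean(0),onz(c,bu,bv,85).round(1))
pl=(abs(xx-284)<160)&(yy<330)&(d>0)&(q.min(2)>80)
X=np.array([pt(c,a,b,d[b,a]) for a,b in zip(xx[pl],yy[pl])]);X=X[abs(X[:,2]-np.median(X[:,2]))<4];print("plate z",np.median(X[:,2]),np.std(X[:,2]),cv2.minEnclosingCircle(X[:,:2].astype(np.float32)))
# groove ring: ellipse centre via circle-groove fit on plane
B=onz(c,bu,bv,85);
# triangulate with top/scene
P1=c[0]@np.c_[c[1],c[2]]
for n,kb,bb in(("top",(247.9,222.2),(278.1,210.7)),("scene",(238.5,198.5),(281,213))):
    _,_,k=load(n);P2=k[0]@np.c_[k[1],k[2]]
    for a,b in(((u,v),kb),((bu,bv),bb)):
        h=cv2.triangulatePoints(P1,P2,np.array(a,float),np.array(b,float)).ravel();print(n,(h[:3]/h[3]).round(1))
E
```

```text
knob 284.0 199.22727966308594 17.256364822387695 278.16382
knob top pt [531.2  97.4 119.5] onz119 [531.3  97.4 119. ]
bush 197.0 262.0 10.440406799316406 [196.89131 262.1913 ] [576.3   5.9  85. ]
plate z 84.49227563390733 0.70953398388481 ((534.8955688476562, 96.9076919555664), 130.21817016601562)
top [529.7  96.1 129.2]
top [575.1   7.3  89.6]
scene [533.5  96.2 117.2]
scene [577.7   4.7  81.8]
```

Converted, 15.4 cm is 0.2053, 14.5 cm is 0.1933.

Emit:
{"api": "drive_tool", "payload": {
  "steps": [
    [-0.0007, 0.0044, 0.04, 0, 1],
    [-0.0007, 0.0044, 0.08, 0, 1],
    [-0.0007, 0.0044, 0.12, 0, 1],
    [-0.0007, 0.0044, 0.1467, 0, 1],
    [-0.0007, 0.0044, 0.1667, 0, 1],
    [-0.0007, 0.0044, 0.18, 0, 1],
    [-0.0007, 0.0044, 0.1933, 0, 1],
    [-0.0007, 0.0044, 0.2053, 0, 1],
    [-0.0007, 0.0044, 0.2053, 0, 1],
    [-0.0007, 0.0044, 0.2053, 0, 1]
  ]
}}

```text
clock: 2.7
eef_pos: [535.0, 95.5, 100.5]
eef_rot: [0.389, 3.117, 0.0]
force: [0.5, 0.1, -1.6]
grip_width: 85.6
gripper_force: 0.0
```

Emit:
{"api": "drive_tool", "payload": {
  "steps": [
    [0, 0, 0, 0, -1],
    [0, 0, 0, 0, -1],
    [0, 0, 0, 0, -1],
    [0, 0, 0, 0, -1],
    [0, 0, 0, 0, -1],
    [0, 0, 0, 0, -1],
    [0, 0, 0, 0, -1],
    [0, 0, 0, 0, -1],
    [0, 0, 0, 0, -1],
    [0, 0, 0, 0, -1]
  ],
  "newtons": 25
}}

```text
clock: 3.53
eef_pos: [535.2, 95.3, 100.9]
eef_rot: [0.39, 3.117, 0.0]
force: [-1.1, -0.1, 5.6]
grip_width: 23.1
gripper_force: 25.1
```

Run:
```python
from h import *
o=readout.get_obs();print({k:np.round(v,2) for k,v in o.items()})
```

```text
{'clock': np.float64(3.53), 'q': array([-0.45,  0.48,  0.27,  1.98, -0.19,  0.7 ,  1.26]), 'qvel': array([ 0.,  0.,  0., -0., -0., -0.,  0.]), 'effort': array([-0.000e+00, -4.332e+01,  3.180e+00, -1.731e+01, -2.000e-02,
       -3.900e-01,  0.000e+00]), 'eef_pos': array([535.15,  95.33, 100.86]), 'eef_rot': array([0.39, 3.12, 0.  ]), 'force': array([-1.05, -0.07,  5.62]), 'ft_torque': array([-0.06,  0.26, -0.  ]), 'gripper_force': np.float64(25.14), 'grip_width': np.float64(23.09)}
```

Converted, -5 cm is -0.0667, -4 cm is -0.0533.

Emit:
{"api": "drive_tool", "payload": {
  "steps": [
    [0, 0, -0.0067, 0, -1],
    [0, 0, -0.0133, 0, -1],
    [0, 0, -0.0267, 0, -1],
    [0, 0, -0.04, 0, -1],
    [0, 0, -0.0533, 0, -1],
    [0, 0, -0.0667, 0, -1],
    [0, 0, -0.0667, 0, -1],
    [0, 0, -0.0667, 0, -1],
    [0, 0, -0.0667, 0, -1],
    [0, 0, -0.0667, 0, -1]
  ],
  "newtons": 40
}}

```text
clock: 4.37
eef_pos: [534.5, 95.3, 150.0]
eef_rot: [-0.39, -3.116, 0.001]
force: [-0.8, 0.3, -1.0]
grip_width: 22.9
gripper_force: 39.2
```

Run:
```python
from h import *
o=readout.get_obs();print({k:np.round(v,2) for k,v in o.items() if k[0] in "efg"})
p,d,c=snap("wrist");
u,v=proj(c,o["eef_pos"]+[0,0,-16]);print(u,v)
cv2.imwrite("pics/w2.png",cv2.resize(p[:,:,::-1],(800,600)))
for n in("scene","top"):snap(n)
```

```text
{'effort': array([-0.000e+00, -4.456e+01,  3.280e+00, -2.080e+01,  1.000e-02,
       -0.000e+00,  0.000e+00]), 'eef_pos': array([534.46,  95.26, 149.96]), 'eef_rot': array([-0.39, -3.12,  0.  ]), 'force': array([-0.77,  0.33, -0.99]), 'ft_torque': array([0.05, 0.06, 0.01]), 'gripper_force': np.float64(39.23), 'grip_width': np.float64(22.89)}
279.1924216492792 265.09358483357903
```

View pics/w2.png

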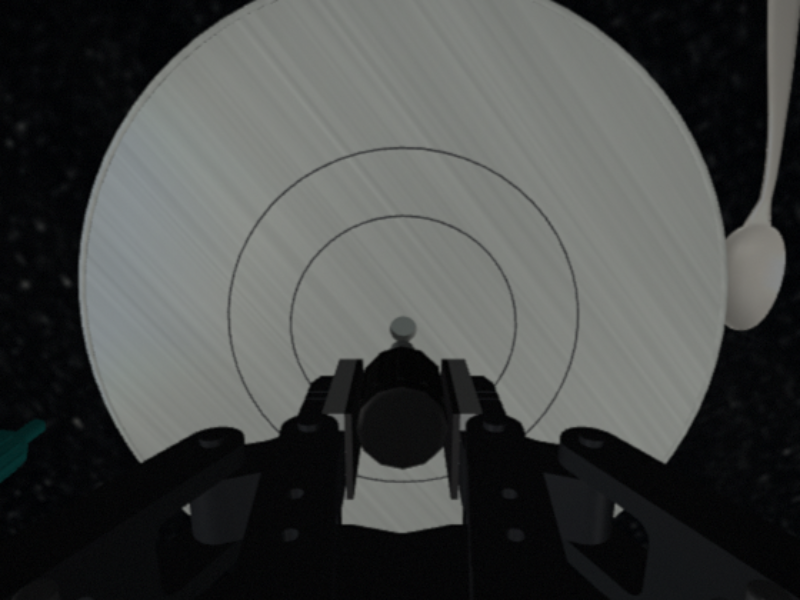

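Wrist view (800x600): the knob is held upright between the pads at (403,425), with the shank end just under the grey disc at (403,328), which is probably the parking hole. I'll check by projection.

Run:
```python
from h import *
p,d,c=load("wrist");k=np.array([800/560,600/420])
for X in((534.7,97,85),(534.5,95.3,134-24),(534.5,95.3,134),(534.5,95.3,134+34),(576.3,5.9,85)):print(X,(proj(c,X)*k).round(1))
g=p[205:275,250:315].mean(2).astype(int)
print("col at v, depth"); 
for v in range(222,300,4):print(v,p[v,282],round(float(d[v,282]),1),pt(c,282,v,d[v,282]).round(1))
a=[]
for n,(u0,v0,u1,v1) in {"scene":(200,140,300,240),"top":(205,170,305,270)}.items():
    p,d,c=load(n);a.append(cv2.resize(p[v0:v1,u0:u1,::-1],(400,400),interpolation=cv2.INTER_CUBIC))
cv2.imwrite("pics/c2.png",np.hstack(a))
```

```text
(534.7, 97, 85) [403.9 329.3]
(534.5, 95.3, 110) [399.4 351.7]
(534.5, 95.3, 134) [399.  378.8]
(534.5, 95.3, 168) [398.2 434. ]
(576.3, 5.9, 85) [224.1 466.6]
col at v, depth
222 [78 83 81] 236.8 [537.8  95.9  57.2]
226 [77 82 80] 238.3 [540.6  95.1  56.5]
230 [79 84 81] 237.2 [542.8  94.6  58.2]
234 [74 79 77] 240.9 [546.4  93.7  55.4]
238 [33 34 34] 181.3 [529.7  97.8 112.4]
242 [24 24 25] 175.6 [529.7  97.8 118.4]
246 [3 5 5] 148.1 [522.1  99.7 144.7]
250 [4 4 6] 143.9 [522.1  99.7 149.1]
254 [3 2 3] 139.7 [522.1  99.6 153.4]
258 [1 0 2] 134.9 [521.7  99.7 158.3]
262 [4 4 5] 130.6 [521.5  99.8 162.7]
266 [5 7 7] 130.2 [522.7  99.5 163.4]
270 [8 8 7] 127.4 [522.9  99.4 166.4]
274 [11 13 12] 127.7 [524.3  99.1 166.5]
278 [12 12 12] 127.5 [525.6  98.7 167. ]
282 [11 12 12] 128.1 [527.1  98.4 166.8]
286 [17 15 15] 126.3 [527.7  98.2 168.8]
290 [12 12 13] 126.8 [529.2  97.8 168.7]
294 [13 14 14] 128.2 [531.1  97.3 167.9]
298 [12 13 15] 129.0 [532.8  96.9 167.5]
```

The projection confirms it: the grey disc is the parking hole, and the pin hangs upright about where expected. I'll carry it over the bush by the hole-to-bush vector (41.4, -91 mm), which is tool (-6.25, -7.8) cm, and look before inserting.

Converted, -7.8 cm is -0.104, -6.25 cm is -0.0833.

Emit:
{"api": "drive_tool", "payload": {
  "steps": [
    [-0.0133, -0.0167, 0, 0, -1],
    [-0.0267, -0.0333, 0, 0, -1],
    [-0.0467, -0.0587, 0, 0, -1],
    [-0.0667, -0.0833, 0, 0, -1],
    [-0.0833, -0.104, 0, 0, -1],
    [-0.0833, -0.104, 0.0067, 0, -1],
    [-0.0833, -0.104, 0.016, 0, -1],
    [-0.0833, -0.104, 0.024, 0, -1],
    [-0.0833, -0.104, 0.024, 0, -1],
    [-0.0833, -0.104, 0.024, 0, -1]
  ]
}}

```text
clock: 5.35
eef_pos: [575.5, 5.6, 131.6]
eef_rot: [-0.387, -3.116, -0.0]
force: [0.7, -0.0, -1.3]
grip_width: 22.5
gripper_force: 39.3
```

Run:
```python
from h import *
o=readout.get_obs();print({k:np.round(v,2) for k,v in o.items() if k[0] in "fg" or "eef" in k})
p,d,c=snap("wrist");k=np.array([800/560,600/420])
a=cv2.resize(p[180:330,180:380,::-1],(800,600),interpolation=cv2.INTER_CUBIC)
for X in((576.3,5.9,85),tuple(o["eef_pos"]+[-.5,1.6,-16-24])):print(X,proj(c,X),(proj(c,X)-[180,180])*4)
cv2.imwrite("pics/w3.png",a)
```

```text
{'eef_pos': array([575.46,   5.6 , 131.59]), 'eef_rot': array([-0.39, -3.12, -0.  ]), 'force': array([ 0.73, -0.02, -1.32]), 'ft_torque': array([-0.02, -0.03, -0.03]), 'gripper_force': np.float64(39.32), 'grip_width': np.float64(22.53)}
(576.3, 5.9, 85) [280.50513442 243.13008712] [402.0205377  252.52034848]
(np.float64(574.9576179403207), np.float64(7.204950060123695), np.float64(91.59450678504132)) [282.31890353 244.58302719] [409.2756141  258.33210876]
```

View pics/w3.png

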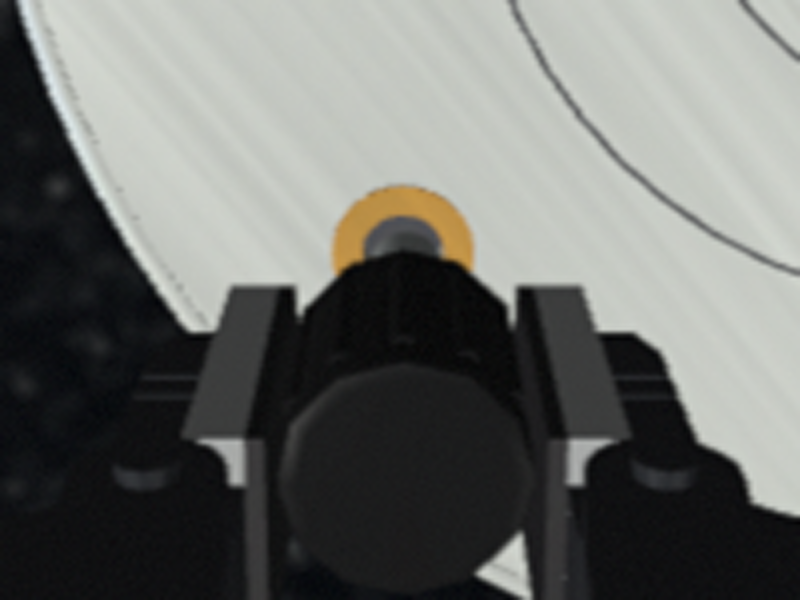

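The bush ring is centred at about crop (403,255) and the shank end is over it, hidden partly by the knob at (406,480). I'll check the residual offset along tool x by depth.

Run:
```python
from h import *
p,d,c=load("wrist");q=p.astype(int)
o=readout.get_obs();R=cv2.Rodrigues(o["eef_rot"])[0];print(o["eef_pos"].round(2),np.abs(o["qvel"]).max())
L=lambda X:R.T@(np.array(X)-o["eef_pos"])
for u in(278,281,284):
  print([L(pt(c,u,v,d[v,u])).round(1).tolist() for v in range(248,270,4)])
yy,xx=np.mgrid[:420,:560]
br=(q[:,:,0]-q[:,:,2]>40)&(abs(xx-281)<25)&(yy<260)
e=[L(onz(c,u,v,85)) for v,u in zip(*np.nonzero(br))];e=np.array(e)
# outer edge circle: fit to hull
hull=cv2.convexHull(e[:,:2].astype(np.float32))[:,0]
from scipy.optimize import least_squares
hp=hull[hull[:,0]>np.median(e[:,0])]
s=least_squares(lambda a:np.hypot(*(hp-a[:2]).T)-a[2],[*e[:,:2].mean(0),9],loss="soft_l1");print("bush in tool",s.x.round(2),"pred",L((576.3,5.9,85)).round(2))
# bush outer radius from w1-scale and knob lateral
for v in(255,262):
  row=[L(pt(c,u,v,d[v,u]))[1] for u in range(255,310) if q[v,u].max()<40 and abs(L(pt(c,u,v,d[v,u]))[0]-12)<9];print(np.round([min(row),max(row)],1))
```

```text
[575.91   5.43 132.11] 0.009466000287199924
[[12.9, -0.4, 5.2], [12.8, -0.4, 1.0], [13.6, -0.3, -5.0], [13.2, -0.3, -8.0], [12.8, -0.2, -10.8], [12.8, -0.2, -14.4]]
[[14.1, 0.8, 2.2], [14.1, 0.8, -2.4], [13.8, 0.8, -5.7], [13.9, 0.8, -9.8], [13.6, 0.8, -12.7], [13.4, 0.8, -15.6]]
[[13.3, 2.0, 4.3], [12.9, 2.0, 0.7], [13.2, 2.0, -4.1], [13.4, 2.0, -8.5], [13.4, 1.9, -12.3], [12.9, 1.9, -14.5]]
bush in tool [-0.01  0.35  9.12] pred [-0.31  0.54 47.11]
[-7.9 10.6]
[-9.7 12.4]
```

Converted, 1 cm is 0.0133, 0.9 cm is 0.012.

Emit:
{"api": "drive_tool", "payload": {
  "steps": [
    [-0.0016, -0.0013, 0, 0, -1],
    [-0.0016, -0.0013, 0.0027, 0, -1],
    [-0.0016, -0.0013, 0.0053, 0, -1],
    [-0.0016, -0.0013, 0.008, 0, -1],
    [-0.0016, -0.0013, 0.0093, 0, -1],
    [-0.0016, -0.0013, 0.0107, 0, -1],
    [-0.0016, -0.0013, 0.012, 0, -1],
    [-0.0016, -0.0013, 0.0133, 0, -1],
    [-0.0016, -0.0013, 0.0133, 0, -1],
    [-0.0016, -0.0013, 0.0133, 0, -1]
  ]
}}

```text
clock: 6.23
eef_pos: [577.2, 3.1, 122.4]
eef_rot: [-0.39, -3.117, -0.0]
force: [0.3, 1.3, -0.8]
grip_width: 22.6
gripper_force: 39.3
```

Converted, 0.6 cm is 0.008, 0.55 cm is 0.0073.

Emit:
{"api": "drive_tool", "payload": {
  "steps": [
    [0, 0, 0.0013, 0, -1],
    [0, 0, 0.0027, 0, -1],
    [0, 0, 0.004, 0, -1],
    [0, 0, 0.0053, 0, -1],
    [0, 0, 0.006, 0, -1],
    [0, 0, 0.0067, 0, -1],
    [0, 0, 0.0073, 0, -1],
    [0, 0, 0.008, 0, -1],
    [0, 0, 0.008, 0, -1],
    [0, 0, 0.008, 0, -1]
  ]
}}

```text
clock: 7.07
eef_pos: [577.0, 3.3, 116.4]
eef_rot: [-0.39, -3.117, -0.0]
force: [-1.3, 2.4, 0.1]
grip_width: 22.8
gripper_force: 39.4
```

Converted, 0.18 cm is 0.0024, 0.05 cm is 0.0007.

Emit:
{"api": "drive_tool", "payload": {
  "steps": [
    [0.0003, 0.0003, 0, 0, -1],
    [0.0005, 0.0007, 0, 0, -1],
    [0.0005, 0.0007, 0.0007, 0, -1],
    [0.0005, 0.0007, 0.0013, 0, -1],
    [0.0005, 0.0007, 0.0016, 0, -1],
    [0.0005, 0.0007, 0.0019, 0, -1],
    [0.0005, 0.0007, 0.0021, 0, -1],
    [0.0005, 0.0007, 0.0024, 0, -1],
    [0.0005, 0.0007, 0.0024, 0, -1],
    [0.0005, 0.0007, 0.0024, 0, -1]
  ]
}}

```text
clock: 7.9
eef_pos: [577.0, 3.4, 114.9]
eef_rot: [0.39, 3.117, -0.0]
force: [-0.2, 1.2, 2.3]
grip_width: 22.6
gripper_force: 39.5
```

The pin is through the bush, touching the ring at about 3 N. Next I work out the arc table in tool axes, going clockwise towards the robot.

Run:
```python
from h import *
o=readout.get_obs();R=cv2.Rodrigues(o["eef_rot"])[0];print(o["force"],o["eef_pos"])
c=np.array([535.2,95.1]);r0=o["eef_pos"][:2]-c;print(np.hypot(*r0))
prev=np.zeros(3)
for i in range(1,22):
    a=-np.radians(2.29)*i;r=np.array([[np.cos(a),-np.sin(a)],[np.sin(a),np.cos(a)]])@r0-r0
    t=R.T@[*r,0]/10;print(i,(t-prev)[:2].round(2),(np.array([*r,0])+o["eef_pos"])[:2].round(0));prev=t
```

```text
[-0.16211075  1.22014553  2.30700126] [577.03424083   3.4443368  114.90194554]
100.75149777041922
1 [ 0.32 -0.25] [573.   2.]
2 [ 0.33 -0.23] [570.   0.]
3 [ 0.34 -0.22] [566.  -1.]
4 [ 0.35 -0.21] [562.  -2.]
5 [ 0.35 -0.19] [558.  -3.]
6 [ 0.36 -0.18] [554.  -4.]
7 [ 0.37 -0.16] [550.  -5.]
8 [ 0.37 -0.15] [546.  -5.]
9 [ 0.38 -0.13] [542.  -5.]
10 [ 0.38 -0.12] [538.  -6.]
11 [ 0.39 -0.1 ] [534.  -6.]
12 [ 0.39 -0.09] [530.  -6.]
13 [ 0.4  -0.07] [526.  -5.]
14 [ 0.4  -0.06] [522.  -5.]
15 [ 0.4  -0.04] [518.  -4.]
16 [ 0.4  -0.02] [514.  -3.]
17 [ 0.4  -0.01] [510.  -2.]
18 [0.4  0.01] [506.  -1.]
19 [0.4  0.03] [502.  -0.]
20 [0.4  0.04] [499.   1.]
21 [0.4  0.06] [495.   3.]
```

First step, pressing 0.2 mm more.

Converted, 0.32 cm is 0.0043, -0.25 cm is -0.0033.

Emit:
{"api": "drive_tool", "payload": {
  "steps": [
    [0.0005, -0.0004, 0, 0, -1],
    [0.0011, -0.0008, 0.0001, 0, -1],
    [0.0016, -0.0012, 0.0003, 0, -1],
    [0.0021, -0.0016, 0.0003, 0, -1],
    [0.0027, -0.0021, 0.0003, 0, -1],
    [0.0032, -0.0025, 0.0003, 0, -1],
    [0.0037, -0.0029, 0.0003, 0, -1],
    [0.0043, -0.0033, 0.0003, 0, -1],
    [0.0043, -0.0033, 0.0003, 0, -1],
    [0.0043, -0.0033, 0.0003, 0, -1]
  ]
}}

```text
clock: 8.73
eef_pos: [573.7, 2.2, 114.8]
eef_rot: [0.39, 3.116, 0.001]
force: [2.2, 2.9, 5.5]
grip_width: 22.5
gripper_force: 39.9
```

Converted, 0.33 cm is 0.0044, 0.29 cm is 0.0039.

Emit:
{"api": "drive_tool", "payload": {
  "steps": [
    [0.0005, -0.0004, 0, 0, -1],
    [0.0011, -0.0008, 0, 0, -1],
    [0.0016, -0.0012, 0, 0, -1],
    [0.0021, -0.0016, 0, 0, -1],
    [0.0028, -0.002, 0, 0, -1],
    [0.0033, -0.0023, 0, 0, -1],
    [0.0039, -0.0027, 0, 0, -1],
    [0.0044, -0.0031, 0, 0, -1],
    [0.0044, -0.0031, 0, 0, -1],
    [0.0044, -0.0031, 0, 0, -1]
  ]
}}

```text
clock: 9.57
eef_pos: [569.9, 0.8, 114.8]
eef_rot: [0.39, 3.116, 0.001]
force: [2.2, 2.7, 5.6]
grip_width: 22.7
gripper_force: 40.0
```

Emit:
{"api": "drive_tool", "payload": {
  "steps": [
    [0.0005, -0.0004, 0, 0, -1],
    [0.0011, -0.0008, 0, 0, -1],
    [0.0016, -0.0011, 0, 0, -1],
    [0.0023, -0.0015, 0, 0, -1],
    [0.0028, -0.0019, 0, 0, -1],
    [0.0033, -0.0021, 0, 0, -1],
    [0.004, -0.0025, 0, 0, -1],
    [0.0045, -0.0029, 0, 0, -1],
    [0.0045, -0.0029, 0, 0, -1],
    [0.0045, -0.0029, 0, 0, -1]
  ]
}}

```text
clock: 10.4
eef_pos: [566.1, -0.5, 114.8]
eef_rot: [0.39, 3.116, 0.001]
force: [3.0, 2.5, 5.6]
grip_width: 22.8
gripper_force: 40.0
```

Converted, 0.35 cm is 0.0047, 0.31 cm is 0.0041.

Emit:
{"api": "drive_tool", "payload": {
  "steps": [
    [0.0005, -0.0004, 0, 0, -1],
    [0.0011, -0.0007, 0, 0, -1],
    [0.0017, -0.0011, 0, 0, -1],
    [0.0023, -0.0013, 0, 0, -1],
    [0.0029, -0.0017, 0, 0, -1],
    [0.0035, -0.0021, 0, 0, -1],
    [0.0041, -0.0024, 0, 0, -1],
    [0.0047, -0.0028, 0, 0, -1],
    [0.0047, -0.0028, 0, 0, -1],
    [0.0047, -0.0028, 0, 0, -1]
  ]
}}

```text
clock: 11.23
eef_pos: [562.2, -1.6, 114.8]
eef_rot: [0.39, 3.116, 0.001]
force: [3.2, 3.3, 5.1]
grip_width: 22.7
gripper_force: 40.0
```

Converted, 0.35 cm is 0.0047, 0.31 cm is 0.0041.

Emit:
{"api": "drive_tool", "payload": {
  "steps": [
    [0.0005, -0.0003, 0, 0, -1],
    [0.0011, -0.0007, 0, 0, -1],
    [0.0017, -0.0009, 0, 0, -1],
    [0.0023, -0.0013, 0, 0, -1],
    [0.0029, -0.0016, 0, 0, -1],
    [0.0035, -0.0019, 0, 0, -1],
    [0.0041, -0.0023, 0, 0, -1],
    [0.0047, -0.0025, 0, 0, -1],
    [0.0047, -0.0025, 0, 0, -1],
    [0.0047, -0.0025, 0, 0, -1]
  ]
}}

```text
clock: 12.07
eef_pos: [558.4, -2.6, 114.8]
eef_rot: [0.39, 3.116, 0.001]
force: [4.3, 2.9, 5.5]
grip_width: 22.8
gripper_force: 40.0
```

Converted, 0.36 cm is 0.0048, 0.32 cm is 0.0043.

Emit:
{"api": "drive_tool", "payload": {
  "steps": [
    [0.0005, -0.0003, 0, 0, -1],
    [0.0012, -0.0007, 0, 0, -1],
    [0.0017, -0.0009, 0, 0, -1],
    [0.0024, -0.0012, 0, 0, -1],
    [0.0029, -0.0015, 0, 0, -1],
    [0.0036, -0.0019, 0, 0, -1],
    [0.0043, -0.0021, 0, 0, -1],
    [0.0048, -0.0024, 0, 0, -1],
    [0.0048, -0.0024, 0, 0, -1],
    [0.0048, -0.0024, 0, 0, -1]
  ]
}}

```text
clock: 12.9
eef_pos: [554.5, -3.5, 114.8]
eef_rot: [0.39, 3.116, 0.001]
force: [3.6, 3.3, 5.6]
grip_width: 22.8
gripper_force: 40.0
```

Converted, 0.37 cm is 0.0049, 0.33 cm is 0.0044.

Emit:
{"api": "drive_tool", "payload": {
  "steps": [
    [0.0005, -0.0003, 0, 0, -1],
    [0.0012, -0.0005, 0, 0, -1],
    [0.0017, -0.0008, 0, 0, -1],
    [0.0024, -0.0011, 0, 0, -1],
    [0.0031, -0.0013, 0, 0, -1],
    [0.0037, -0.0016, 0, 0, -1],
    [0.0044, -0.0019, 0, 0, -1],
    [0.0049, -0.0021, 0, 0, -1],
    [0.0049, -0.0021, 0, 0, -1],
    [0.0049, -0.0021, 0, 0, -1]
  ]
}}

```text
clock: 13.73
eef_pos: [550.5, -4.1, 114.8]
eef_rot: [0.389, 3.116, 0.001]
force: [3.1, 3.3, 5.4]
grip_width: 22.7
gripper_force: 40.0
```

Converted, 0.37 cm is 0.0049, 0.33 cm is 0.0044.

Emit:
{"api": "drive_tool", "payload": {
  "steps": [
    [0.0005, -0.0003, 0, 0, -1],
    [0.0012, -0.0005, 0, 0, -1],
    [0.0017, -0.0008, 0, 0, -1],
    [0.0024, -0.0011, 0, 0, -1],
    [0.0031, -0.0013, 0, 0, -1],
    [0.0037, -0.0016, 0, 0, -1],
    [0.0044, -0.0017, 0, 0, -1],
    [0.0049, -0.002, 0, 0, -1],
    [0.0049, -0.002, 0, 0, -1],
    [0.0049, -0.002, 0, 0, -1]
  ]
}}

```text
clock: 14.57
eef_pos: [546.5, -4.7, 114.8]
eef_rot: [0.39, 3.116, 0.001]
force: [3.5, 2.7, 5.9]
grip_width: 22.7
gripper_force: 39.9
```

Converted, 0.38 cm is 0.0051, 0.34 cm is 0.0045.

Emit:
{"api": "drive_tool", "payload": {
  "steps": [
    [0.0005, -0.0003, 0, 0, -1],
    [0.0012, -0.0004, 0, 0, -1],
    [0.0019, -0.0007, 0, 0, -1],
    [0.0025, -0.0009, 0, 0, -1],
    [0.0032, -0.0011, 0, 0, -1],
    [0.0039, -0.0013, 0, 0, -1],
    [0.0045, -0.0016, 0, 0, -1],
    [0.0051, -0.0017, 0, 0, -1],
    [0.0051, -0.0017, 0, 0, -1],
    [0.0051, -0.0017, 0, 0, -1]
  ]
}}

```text
clock: 15.4
eef_pos: [542.6, -5.1, 114.8]
eef_rot: [0.39, 3.116, 0.001]
force: [3.9, 3.0, 5.4]
grip_width: 22.6
gripper_force: 39.9
```

Converted, 0.38 cm is 0.0051, 0.34 cm is 0.0045.

Emit:
{"api": "drive_tool", "payload": {
  "steps": [
    [0.0005, -0.0001, 0, 0, -1],
    [0.0012, -0.0004, 0, 0, -1],
    [0.0019, -0.0005, 0, 0, -1],
    [0.0025, -0.0008, 0, 0, -1],
    [0.0032, -0.0009, 0, 0, -1],
    [0.0039, -0.0012, 0, 0, -1],
    [0.0045, -0.0015, 0, 0, -1],
    [0.0051, -0.0016, 0, 0, -1],
    [0.0051, -0.0016, 0, 0, -1],
    [0.0051, -0.0016, 0, 0, -1]
  ]
}}

```text
clock: 16.23
eef_pos: [538.6, -5.3, 114.8]
eef_rot: [0.39, 3.116, 0.0]
force: [3.6, 3.2, 5.6]
grip_width: 22.3
gripper_force: 39.9
```

Converted, 0.39 cm is 0.0052, 0.34 cm is 0.0045.

Emit:
{"api": "drive_tool", "payload": {
  "steps": [
    [0.0005, -0.0001, 0, 0, -1],
    [0.0012, -0.0003, 0, 0, -1],
    [0.0019, -0.0005, 0, 0, -1],
    [0.0025, -0.0007, 0, 0, -1],
    [0.0032, -0.0008, 0, 0, -1],
    [0.0039, -0.0011, 0, 0, -1],
    [0.0045, -0.0012, 0, 0, -1],
    [0.0052, -0.0013, 0, 0, -1],
    [0.0052, -0.0013, 0, 0, -1],
    [0.0052, -0.0013, 0, 0, -1]
  ]
}}

```text
clock: 17.07
eef_pos: [534.6, -5.4, 114.8]
eef_rot: [0.39, 3.116, 0.0]
force: [4.1, 2.0, 4.9]
grip_width: 22.6
gripper_force: 39.9
```

Converted, 0.39 cm is 0.0052, 0.34 cm is 0.0045.

Emit:
{"api": "drive_tool", "payload": {
  "steps": [
    [0.0005, -0.0001, 0, 0, -1],
    [0.0012, -0.0003, 0, 0, -1],
    [0.0019, -0.0004, 0, 0, -1],
    [0.0025, -0.0005, 0, 0, -1],
    [0.0032, -0.0008, 0, 0, -1],
    [0.0039, -0.0009, 0, 0, -1],
    [0.0045, -0.0011, 0, 0, -1],
    [0.0052, -0.0012, 0, 0, -1],
    [0.0052, -0.0012, 0, 0, -1],
    [0.0052, -0.0012, 0, 0, -1]
  ]
}}

```text
clock: 17.9
eef_pos: [530.6, -5.3, 114.7]
eef_rot: [0.39, 3.116, 0.0]
force: [4.7, 2.8, 4.3]
grip_width: 22.6
gripper_force: 39.9
```

Converted, 0.4 cm is 0.0053, 0.35 cm is 0.0047.

Emit:
{"api": "drive_tool", "payload": {
  "steps": [
    [0.0007, -0.0001, 0, 0, -1],
    [0.0013, -0.0003, 0, 0, -1],
    [0.002, -0.0004, 0, 0, -1],
    [0.0027, -0.0005, 0, 0, -1],
    [0.0033, -0.0005, 0, 0, -1],
    [0.004, -0.0007, 0, 0, -1],
    [0.0047, -0.0008, 0, 0, -1],
    [0.0053, -0.0009, 0, 0, -1],
    [0.0053, -0.0009, 0, 0, -1],
    [0.0053, -0.0009, 0, 0, -1]
  ]
}}

```text
clock: 18.73
eef_pos: [526.6, -5.1, 114.8]
eef_rot: [0.39, 3.116, 0.0]
force: [4.7, 2.8, 4.7]
grip_width: 22.5
gripper_force: 39.9
```

Converted, 0.4 cm is 0.0053, 0.35 cm is 0.0047.

Emit:
{"api": "drive_tool", "payload": {
  "steps": [
    [0.0007, -0.0001, 0, 0, -1],
    [0.0013, -0.0003, 0, 0, -1],
    [0.002, -0.0003, 0, 0, -1],
    [0.0027, -0.0004, 0, 0, -1],
    [0.0033, -0.0005, 0, 0, -1],
    [0.004, -0.0007, 0, 0, -1],
    [0.0047, -0.0007, 0, 0, -1],
    [0.0053, -0.0008, 0, 0, -1],
    [0.0053, -0.0008, 0, 0, -1],
    [0.0053, -0.0008, 0, 0, -1]
  ]
}}

```text
clock: 19.57
eef_pos: [519.9, -4.6, 113.5]
eef_rot: [-0.389, -3.113, 0.001]
force: [0.6, 3.7, 0.0]
grip_width: 22.3
gripper_force: 39.7
```

It dropped: z force went to 0 and TCP z fell to 113.5. Next I lower gently.

Converted, 0.35 cm is 0.0047, 0.3 cm is 0.004.

Emit:
{"api": "drive_tool", "payload": {
  "steps": [
    [0, 0, 0.0007, 0, -1],
    [0, 0, 0.0013, 0, -1],
    [0, 0, 0.002, 0, -1],
    [0, 0, 0.0027, 0, -1],
    [0, 0, 0.0033, 0, -1],
    [0, 0, 0.004, 0, -1],
    [0, 0, 0.0047, 0, -1],
    [0, 0, 0.0047, 0, -1],
    [0, 0, 0.0047, 0, -1],
    [0, 0, 0.0047, 0, -1]
  ]
}}

```text
clock: 20.4
eef_pos: [520.4, -4.4, 110.3]
eef_rot: [-0.389, -3.114, 0.0]
force: [-3.9, 2.6, 1.6]
grip_width: 22.7
gripper_force: 39.7
```

Converted, 0.4 cm is 0.0053, 0.36 cm is 0.0048.

Emit:
{"api": "drive_tool", "payload": {
  "steps": [
    [0.0004, 0.0003, 0, 0, -1],
    [0.0008, 0.0005, 0, 0, -1],
    [0.0008, 0.0005, 0.0008, 0, -1],
    [0.0008, 0.0005, 0.0016, 0, -1],
    [0.0008, 0.0005, 0.0024, 0, -1],
    [0.0008, 0.0005, 0.0032, 0, -1],
    [0.0008, 0.0005, 0.004, 0, -1],
    [0.0008, 0.0005, 0.0048, 0, -1],
    [0.0008, 0.0005, 0.0053, 0, -1],
    [0.0008, 0.0005, 0.0053, 0, -1]
  ]
}}

```text
clock: 21.23
eef_pos: [520.4, -4.1, 106.5]
eef_rot: [-0.39, -3.115, 0.0]
force: [-5.2, 3.5, 0.5]
grip_width: 22.7
gripper_force: 39.6
```

Converted, 0.3 cm is 0.004, 0.06 cm is 0.0008.

Emit:
{"api": "drive_tool", "payload": {
  "steps": [
    [0.0004, 0.0003, 0, 0, -1],
    [0.0008, 0.0005, 0, 0, -1],
    [0.0013, 0.0008, 0, 0, -1],
    [0.0013, 0.0008, 0.0008, 0, -1],
    [0.0013, 0.0008, 0.0016, 0, -1],
    [0.0013, 0.0008, 0.0024, 0, -1],
    [0.0013, 0.0008, 0.0032, 0, -1],
    [0.0013, 0.0008, 0.004, 0, -1],
    [0.0013, 0.0008, 0.004, 0, -1],
    [0.0013, 0.0008, 0.004, 0, -1]
  ]
}}

```text
clock: 22.07
eef_pos: [520.4, -3.5, 103.8]
eef_rot: [-0.39, -3.117, 0.0]
force: [-4.8, 1.4, 0.8]
grip_width: 22.6
gripper_force: 39.5
```

Converted, 0.31 cm is 0.0041, 0.29 cm is 0.0039.

Emit:
{"api": "drive_tool", "payload": {
  "steps": [
    [0.0007, 0, 0, 0, -1],
    [0.0013, 0, 0.0007, 0, -1],
    [0.0016, 0, 0.0013, 0, -1],
    [0.0016, 0, 0.002, 0, -1],
    [0.0016, 0, 0.0027, 0, -1],
    [0.0016, 0, 0.0032, 0, -1],
    [0.0016, 0, 0.0036, 0, -1],
    [0.0016, 0, 0.0039, 0, -1],
    [0.0016, 0, 0.0041, 0, -1],
    [0.0016, 0, 0.0041, 0, -1]
  ]
}}

```text
clock: 22.9
eef_pos: [519.9, -3.1, 101.0]
eef_rot: [0.39, 3.116, 0.0]
force: [-1.1, -0.4, -0.7]
grip_width: 22.7
gripper_force: 39.5
```

Converted, 0.06 cm is 0.0008, 0.04 cm is 0.0005.

Emit:
{"api": "drive_tool", "payload": {
  "steps": [
    [0, 0, 0.0003, 0, -1],
    [0, 0, 0.0005, 0, -1],
    [0, 0, 0.0008, 0, -1],
    [0, 0, 0.0008, 0, -1],
    [0, 0, 0.0008, 0, -1],
    [0, 0, 0.0008, 0, -1],
    [0, 0, 0.0008, 0, -1],
    [0, 0, 0.0008, 0, -1],
    [0, 0, 0.0008, 0, -1],
    [0, 0, 0.0008, 0, -1]
  ]
}}

```text
clock: 23.73
eef_pos: [519.9, -3.1, 100.9]
eef_rot: [0.39, 3.116, 0.001]
force: [-2.8, -0.1, 5.2]
grip_width: 22.5
gripper_force: 40.1
```

It is home: 5 N at the same height as in the parking hole. Now I release and withdraw.

Emit:
{"api": "drive_tool", "payload": {
  "steps": [
    [0, 0, 0, 0, -1],
    [0, 0, 0, 0, -0.3],
    [0, 0, 0, 0, 0],
    [0, 0, 0, 0, 0.3],
    [0, 0, 0, 0, 0.6],
    [0, 0, 0, 0, 0.6],
    [0, 0, 0, 0, 0.6],
    [0, 0, 0, 0, 0.6],
    [0, 0, 0, 0, 0.6],
    [0, 0, 0, 0, 0.6]
  ]
}}

```text
clock: 24.57
eef_pos: [519.4, -3.0, 100.2]
eef_rot: [0.39, 3.117, 0.0]
force: [0.1, 0.2, 1.4]
grip_width: 68.0
gripper_force: 0.0
```

Converted, -15 cm is -0.2, -13 cm is -0.1733.

Emit:
{"api": "drive_tool", "payload": {
  "steps": [
    [0, 0, -0.0133, 0, 0.6],
    [0, 0, -0.0267, 0, 0.6],
    [0, 0, -0.0533, 0, 0.6],
    [0, 0, -0.0933, 0, 0.6],
    [0, 0, -0.1333, 0, 0.6],
    [0, 0, -0.1733, 0, 0.6],
    [0, 0, -0.2, 0, 0.6],
    [0, 0, -0.2, 0, 0.6],
    [0, 0, -0.2, 0, 0.6],
    [0, 0, -0.2, 0, 0.6]
  ]
}}

```text
clock: 25.4
eef_pos: [518.9, -2.9, 250.3]
eef_rot: [-0.39, -3.117, -0.0]
force: [0.3, -0.4, 0.1]
grip_width: 68.1
gripper_force: 0.0
```

Run:
```python
from h import *
o=readout.get_obs();print(o["eef_pos"],o["force"],o["grip_width"])
p,d,c=snap("wrist");q=p.astype(int)
u,v=proj(c,(520,-2,119));print(u,v)
U,V=int(u),int(v);print("knob top",[pt(c,U+a,V+b,d[V+b,U+a]).round(1).tolist() for a in(-8,0,8) for b in(-6,0,6)])
cv2.imwrite("pics/w4.png",p[:,:,::-1])
```

```text
[518.94558396  -2.94037412 250.30706961] [ 0.33678342 -0.41671163  0.0792298 ] 68.11412264470464
281.55434541989 204.22695910163736
knob top [[514.0, -7.1, 118.1], [518.4, -8.3, 118.2], [523.1, -9.5, 117.7], [515.1, -1.2, 119.4], [519.6, -2.3, 119.6], [524.4, -3.6, 118.3], [516.8, 4.6, 118.6], [521.3, 3.5, 118.7], [525.6, 2.4, 119.4]]
```

View pics/w4.png

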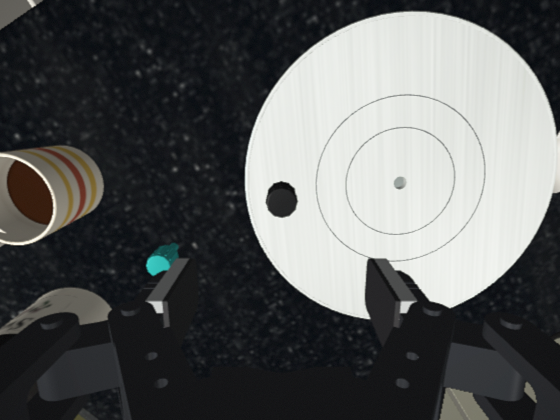

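The black pin stands upright at (282,200), knob top at z ≈ 119 mm so the collar is on the plate. The parking hole at (400,183) is empty, and the gripper is clear. I'm handing the job in.

```bash
python3 -c "
from cell import order
print(order.job_done())"
```

```text
the job is handed in; nothing more can be done
None
```

The index pin is seated in an index hole through the bush, with its collar on the plate and released; forces read at the end of each move stayed under 10 N. I handed the job in at about 25 s, and the hand-in returned no verdict.

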